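# Load the warming station under its swing-arm heat lamp

### The job

First take the heat lamp by the black grip on its top and swing it gently to the robot's left, until its shade no longer hangs over any part of the dark warming plate. Then set the blue-lidded tub upright in the blue tray and the yellow-lidded tub upright in the yellow tray, flat on the tray floor, putting them down rather than dropping them. Finally swing the lamp gently back and leave it centred over the warming plate, between the two trays; leave the white-lidded tub and everything else where it stands.

Things in the scene. Friction and masses are not known exactly. Their poses are not given: they have to be found in the camera images.
- warmer: the warming station, fixed: dark plate 200 mm (x) x 310 mm (y), 20 mm thick, carrying the two trays side by side along y; the lamp post (28 mm thick) stands at x = 170, y = 170 mm in this frame. Origin at the centre of the plate on the table surface; z up.
- plate_centre (a point): middle of the top of the warming plate, midway between the two trays, 20 mm above the table.
- lamp (a joint): angle of the lamp arm about the vertical post, rad: 0 with the lamp centred over the plate, growing as the lamp swings to the robot's left (clockwise seen from above), stops at -0.4 and 1.5. It turns stiffly and stays where it is left.
- lamp_grip (a point): on the lamp axis, mid-height of the free part of the upright black round grip on top of the heat lamp (grip 28 mm thick, from 257 to 315 mm above the table; this point at 290 mm). Below it hang the copper shade, 130 mm across at its mouth, from 175 mm to 257 mm above the table, and the level steel arm (16 mm thick, 245 mm above the table) to the post.
- lamp_pivot (a point): on the vertical hinge axis of the lamp arm, at the height of lamp_grip (290 mm); the grip moves round it on a circle of 240 mm radius.
- tub_blue: sealed food tub with a blue lid, standing upright, not fixed: grey body 110 x 50 mm, 50 mm tall, topped by the blue lid 116 x 56 mm, 18 mm deep (lid sides from 47 to 65 mm above the underside; a 2 mm raised panel on top). 0.2 to 0.35 kg. Origin at the centre of its underside; x along its length, y across (grip across the 56 mm lid), z up.
- tub_yellow: sealed food tub with a yellow lid, standing upright, not fixed: grey body 110 x 50 mm, 50 mm tall, topped by the yellow lid 116 x 56 mm, 18 mm deep (lid sides from 47 to 65 mm above the underside; a 2 mm raised panel on top). 0.2 to 0.35 kg. Origin at the centre of its underside; x along its length, y across (grip across the 56 mm lid), z up.
- tub_white: sealed food tub with a white lid, standing upright, not fixed: grey body 110 x 50 mm, 50 mm tall, topped by the white lid 116 x 56 mm, 18 mm deep (lid sides from 47 to 65 mm above the underside; a 2 mm raised panel on top). 0.2 to 0.35 kg. Origin at the centre of its underside; x along its length, y across (grip across the 56 mm lid), z up. Not part of the job.
- tray_blue: open blue tray fixed on the warming plate, 180 x 135 mm outside, 30 mm tall, walls and floor 4 to 5 mm. Origin at the centre of its underside (20 mm above the table); x along its 180 mm side, z up. Which of the two trays is on which side varies.
- tray_yellow: open yellow tray fixed on the warming plate, 180 x 135 mm outside, 30 mm tall, walls and floor 4 to 5 mm. Origin at the centre of its underside (20 mm above the table); x along its 180 mm side, z up. Which of the two trays is on which side varies.
- spice_jar: amber jar with a red cap, 72 mm across, 100 mm tall, loose bystander; origin at the centre of its underside.
- can: food can with a paper label, 74 mm across, 110 mm tall, loose bystander; origin at the centre of its underside.
- spoon: metal spoon, 200 mm long, lying, loose bystander; origin near its middle, on the table.
- butter_carton: cardboard carton 120 x 65 x 65 mm, loose bystander; origin at the centre of its underside.
Not all that is in view belongs to the job. Leave any green look-alike of the tub_yellow alone.

How it is judged (in metres and radians):
On the way, in this order (a step that is already met when the one before it is completed fails the run):
1. the lamp shade is swung clear of the warming plate on the robot's left (grip at least 210 mm from the plate's middle across it), with neither tub moved yet (under 50 mm) (y of lamp_grip in the frame of warmer above 0.21 m and distance of each of tub_blue, tub_yellow from where it was at the start of the episode below 0.05 m), for 0.2 s.
2. with the lamp still clear, both tubs stand released, flat and upright in the trays of their lid colour (x of tub_blue in the frame of tray_blue between -0.06 and 0.06 m and y of tub_blue in the frame of tray_blue between -0.06 and 0.06 m and z of tub_blue in the frame of tray_blue below 0.01 m and angle between each of tub_blue, tub_yellow's own z axis and vertical below 0.1 rad and linear speed of each of tub_blue, tub_yellow below 0.03 m/s and contact force between the fingers and tub_blue below 0.05 N and x of tub_yellow in the frame of tray_yellow between -0.06 and 0.06 m and y of tub_yellow in the frame of tray_yellow between -0.06 and 0.06 m and z of tub_yellow in the frame of tray_yellow below 0.01 m and contact force between the fingers and tub_yellow below 0.05 N and y of lamp_grip in the frame of warmer above 0.21 m), for 0.2 s.
At the end, for the whole second after the job is handed in: The blue-lidded tub stands in the blue tray and the yellow-lidded tub in the yellow tray, each flat on the floor (within 10 mm of the tray underside), upright within 0.1 rad, released and at rest; the lamp is at rest with its grip within 40 mm, seen from above, of the middle of the warming plate (x of tub_blue in the frame of tray_blue between -0.06 and 0.06 m and y of tub_blue in the frame of tray_blue between -0.06 and 0.06 m and z of tub_blue in the frame of tray_blue below 0.01 m and angle between each of tub_blue, tub_yellow's own z axis and vertical below 0.1 rad and linear speed of each of tub_blue, tub_yellow below 0.03 m/s and contact force between the fingers and tub_blue below 0.05 N and x of tub_yellow in the frame of tray_yellow between -0.06 and 0.06 m and y of tub_yellow in the frame of tray_yellow between -0.06 and 0.06 m and z of tub_yellow in the frame of tray_yellow below 0.01 m and contact force between the fingers and tub_yellow below 0.05 N and horizontal distance between lamp_grip and plate_centre below 0.04 m and velocity of joint lamp between -0.1 and 0.1 rad/s); the robot touches nothing.
It fails at once if the lamp is swung roughly (faster than 2.5 rad/s) (velocity of joint lamp above 2.5 rad/s or velocity of joint lamp below -2.5 rad/s).
It fails at once if a tub is dropped or thrown (faster than 0.6 m/s with no finger on it: a fall of some 20 mm) ((linear speed of tub_blue above 0.6 m/s and contact force between the fingers and tub_blue below 0.01 N) or (linear speed of tub_yellow above 0.6 m/s and contact force between the fingers and tub_yellow below 0.01 N)).
It fails at once if the white-lidded tub or another bystander is moved more than 30 mm (distance of any of tub_white, spice_jar, can, spoon, butter_carton from where it was at the start of the episode above 0.03 m).
It also fails if it takes over 72 s, if anything falls off the work surface, if the arm or the gripper's body presses on something with over 40 N, if the wrist force passes 120 N, or if a joint passes its speed limit or range.

### The arm

A 6-joint arm with a two-finger parallel gripper is mounted at the origin on the work surface. World frame = base frame: x ahead of the robot, y to its left, z up, the work surface at z = 0. Lengths are in m, angles in degrees, forces in N, time in s.
With the tool pointing down it reaches from about 0.325 to 0.85 m from the base axis. Payload 15.5 kg.
Tool frame: the origin (TCP) lies at the very end of the fingers, on their centre line; the grasp point (between the pads) lies arm.grip_depth behind it (arm.grip_depth is the distance from the TCP to the grasp point, in m); z points along the fingers, y is the line along which they close (so a half turn about z gives the same grasp; the last joint's range is limited). The gripper opens to 91 mm and grips with 3 to 60 N. Pads are 32 mm wide; open, the fingers measure 118 mm over their backs; the gripper's body (76 mm by 178 mm) begins 60 mm behind the grasp point.
Start: joints at [61.622, 28.281, 77.091, -0, 74.628, -5.472], TCP at [0.243, 0.576, 0.214] pointing down, gripper open.
Joint ranges: [-166.48, 166.48], [-47.26, 123.95], [12.59, 153.08], [-70.14, 250.14], [6.76, 159.57], [-176.63, 176.63]. Speed limits (degrees/s): [108.29, 108.29, 147.25, 172.46, 172.46, 172.46].

### API

Orientations are given as a 3x3 rotation matrix whose columns are the frame's x, y, z axes.
In Python, from rig import arm gives the robot as it stands. Calls block until the motion is done:
- arm.move_to(position, orientation): joint-space move of the TCP to a pose.
- arm.move_l(position, orientation=None, feed=0.15): straight line of the TCP; orientation=None keeps the orientation; feed is the mean speed in m/s.
- arm.move_joints(angles): joint-space move.
- arm.grip(opening): finger opening in m; the grip force is fixed at half the most; returns when the fingers have stopped.
- arm.sleep(seconds).
- arm.solve_ik(position, orientation): joint angles nearest the present ones, or None.
- arm.snapshot(name): name is "scene" or "top" or "wrist"; returns the picture (420x560x3 uint8, red, green, blue); there is no depth.
- arm.get_calibration(name): a dict with "intrinsics" (3x3 intrinsics, pixels), "k1" (the pictures are not rectified: a ray, as slopes to the right and down, at radius r is drawn at 1 + k1 r^2 times it, then the intrinsics apply), "cam_to_world" (4x4, takes a point from camera to world coordinates). Camera axes: x right, y down, z forward; pixel columns grow to the right and rows downward; lengths in m; the calibration is good to about 2 mm. A picture is of the moment at which its call begins: read the wrist's pose just before it. get_calibration takes no time and is no camera call; for the wrist camera it gives the pose at the moment of the call.
A pose or a line that the arm cannot do raises arm.Unreachable and nothing moves.
- arm.sign_off(): hands the job in, once; it reports no verdict.
Readings, each from a call of its own:
- arm.current_t(): time.
- arm.current_joint_positions(): joint angles.
- arm.current_dq(): joint speeds.
- arm.current_tau(): joint torques, N m.
- arm.current_ee_pos(): TCP position.
- arm.current_tool_rot(): TCP orientation.
- arm.current_force(): force on the tool from outside, world axes, zero at the start.
- arm.current_torque(): the same for the moment, N m.
- arm.current_width(): finger opening in m.
Only numpy, scipy, OpenCV 4.12 (cv2) and the standard library are available. Lean on these libraries where they do the work, as an engineer would, in place of code of your own. Each camera call takes 0.05 s, during which the arm holds its last target. There are 200 camera calls.

## Working session

There is one attempt and no reset: what is moved stays moved. The work goes in short steps, each a Python script; the robot and the scene stay as the last script left them, time stands still between calls to the robot, and variables do not carry over. Pictures are saved under pics/ and viewed, on a budget of 10 in all, crops included, one or two more only if the job needs it, and the job is handed in when it is done.

```bash
mkdir -p pics; ls; cat > h.py <<'E'
import numpy as np, cv2
from rig import arm
def save(name,fn,scale=1):
    im=arm.snapshot(name); cv2.imwrite('pics/'+fn,im[:,:,::-1]); return im
def ray(cal,u,v):
    K=np.array(cal['intrinsics']);T=np.array(cal['cam_to_world'])
    d=np.array([(u-K[0,2])/K[0,0],(v-K[1,2])/K[1,1]]);s=d.copy()
    for _ in range(30): s=d/(1+cal['k1']*(s@s))
    return T[:3,3],T[:3,:3]@np.array([s[0],s[1],1])
def at(cal,u,v,z):
    o,d=ray(cal,u,v); return o+d*(z-o[2])/d[2]
def proj(cal,p):
    K=np.array(cal['intrinsics']);T=np.array(cal['cam_to_world'])
    c=T[:3,:3].T@(np.array(p)-T[:3,3]);s=c[:2]/c[2];s=s*(1+cal['k1']*(s@s))
    return K[:2,:2]@s+K[:2,2]
def down(a): # a: deg, direction of tool y (closing) in world
    a=np.radians(a);y=np.array([np.cos(a),np.sin(a),0]);z=np.array([0,0,-1.])
    return np.column_stack([np.cross(y,z),y,z])
E
python3 - <<'E'
from h import *
save('top','top0.png');save('scene','scene0.png')
for n in ('top','scene'): print(arm.get_calibration(n))
print(arm.grip_depth,arm.current_t(),arm.current_tool_rot())
E
```

```text
pics
{'intrinsics': array([[472.07027848,   0.        , 276.88890951],
       [  0.        , 472.07027848, 207.57640895],
       [  0.        ,   0.        ,   1.        ]]), 'k1': -0.1683654186184913, 'cam_to_world': array([[ 4.85829891e-02, -9.76552293e-01,  2.09726757e-01,
         2.73398088e-01],
       [-9.98818573e-01, -4.72742530e-02,  1.12518388e-02,
        -4.11430270e-02],
       [-1.07333321e-03, -2.10025628e-01, -9.77695292e-01,
         1.56111919e+00],
       [ 0.00000000e+00,  0.00000000e+00,  0.00000000e+00,
         1.00000000e+00]])}
{'intrinsics': array([[421.08771792,   0.        , 283.16973957],
       [  0.        , 421.08771792, 201.52155573],
       [  0.        ,   0.        ,   1.        ]]), 'k1': -0.12413289090200744, 'cam_to_world': array([[ 0.70753995,  0.37174851, -0.60099107,  1.18961128],
       [ 0.70659183, -0.38507903,  0.59366837, -0.65840019],
       [-0.01073373, -0.84469947, -0.53513325,  0.75509578],
       [ 0.        ,  0.        ,  0.        ,  1.        ]])}
0.0188 0.1 [[-9.21150853e-01  3.89205381e-01 -5.26664737e-04]
 [ 3.89205718e-01  9.21150391e-01 -9.30783636e-04]
 [ 1.22871429e-04 -1.06237307e-03 -9.99999428e-01]]
```

View pics/top0.png

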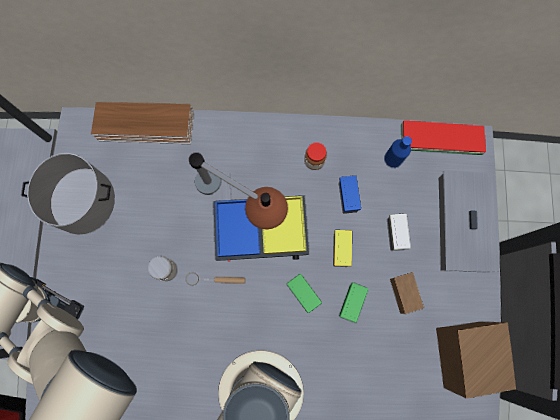

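View pics/scene0.png

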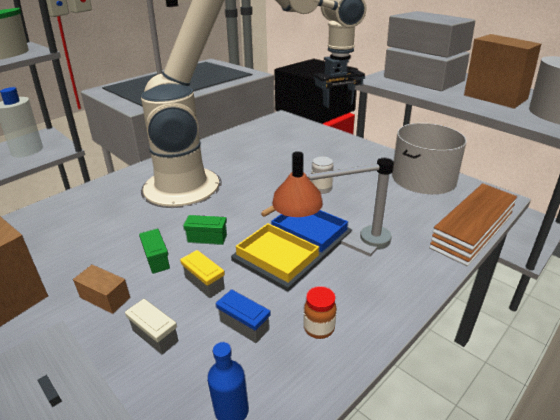

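Top view: lamp grip is at (266,199), post top at (196,160). The blue tray is left at (239,229) and the yellow tray right at (285,225). The blue tub is at (350,193), yellow at (343,247) and white at (400,231), with green decoys below. Now I'll measure these.

```bash
cat > m.py <<'E'
from h import *
im=cv2.imread('pics/top0.png');cal=arm.get_calibration('top')
hsv=cv2.cvtColor(im,cv2.COLOR_BGR2HSV)
R={'blue':((105,120,60),(125,255,255)),'yellow':((22,120,120),(34,255,255)),'white':((0,0,200),(180,60,255))}
for n,(lo,hi) in R.items():
    m=cv2.inRange(hsv,lo,hi)
    for c in cv2.findContours(m,cv2.RETR_EXTERNAL,cv2.CHAIN_APPROX_NONE)[0]:
        if cv2.contourArea(c)<250: continue
        x,y,w,h=cv2.boundingRect(c)
        if y<150 or y>300 or x>430 or x<200: continue
        z=.067 if x>320 else .05
        P=np.array([at(cal,u,v,z)[:2] for u,v in c[:,0]])*1000
        r=cv2.minAreaRect(P.astype(np.float32)); print(n,(x,y,w,h),z,np.round(r[0]),np.round(r[1]),round(r[2],1), np.round(P.min(0)),np.round(P.max(0)))
print('grip top',at(cal,266,197,.315),'post',at(cal,196,160,.3),at(cal,207,186,.0))
m=((hsv[...,2]<75)).astype('uint8')*255
m[:190]=0;m[270:]=0;m[:,:208]=0;m[:,312:]=0
for c in cv2.findContours(m,cv2.RETR_EXTERNAL,cv2.CHAIN_APPROX_NONE)[0]:
    if cv2.contourArea(c)<60: continue
    P=np.array([at(cal,u,v,.02)[:2] for u,v in c[:,0]])*1000
    r=cv2.minAreaRect(P.astype(np.float32)); print('dark',cv2.boundingRect(c),r)
b=cv2.resize(im[140:280,185:425],None,fx=3.3,fy=3.3,interpolation=cv2.INTER_CUBIC);cv2.imwrite('pics/c0.png',b)
E
python3 m.py
```

```text
blue (215, 199, 45, 57) 0.05 [527. 104.] [184. 138.] 6.4 [432.  26.] [621. 181.]
blue (340, 175, 21, 37) 0.067 [ 655. -261.] [117.  55.] 9.1 [ 593. -294.] [ 716. -227.]
yellow (334, 230, 18, 36) 0.067 [ 474. -240.] [114.  54.] 1.1 [ 417. -268.] [ 532. -214.]
yellow (263, 196, 43, 57) 0.05 [544. -45.] [181. 134.] 6.2 [ 450. -121.] [640.  18.]
white (391, 214, 19, 35) 0.067 [ 537. -426.] [112.  53.] 6.0 [ 479. -456.] [ 593. -396.]
grip top [0.5685954  0.00413672 0.315     ] post [0.66963553 0.20727928 0.3       ] [0.67230258 0.21998392 0.        ]
dark (260, 193, 10, 14) ((629.6973876953125, 19.441089630126953), (44.795379638671875, 30.21223258972168), 2.9912290573120117)
```

View pics/c0.png

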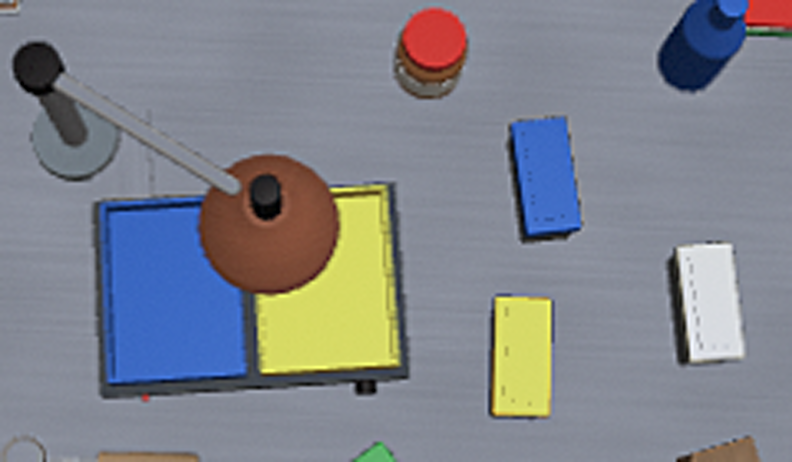

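Trays measure 184x138 and 181x134 mm (expected 180x135). That puts the plate centre near (536,30) mm with yaw 6.4°. The predicted pivot is 243 mm from the grip, against 240 mm stated, so the geometry is consistent. The lamp is at about -0.17 rad, so I'll swing it now.

```bash
cat >> h.py <<'E'
YAW=6.4
cy,sy=np.cos(np.radians(YAW)),np.sin(np.radians(YAW))
C=np.array([.5355,.0295]); W=lambda x,y: C+np.array([cy*x-sy*y,sy*x+cy*y])
PIV=W(.17,.17)
def lamp(th): # grip xy and tool y angle for lamp angle th (deg)
    a=-135+YAW-th; r=np.radians(a)
    return PIV+.240*np.array([np.cos(r),np.sin(r)]), a+270
def P(xy,z): return [xy[0],xy[1],z]
ZL=.272
def swing(t0,t1,n,feed=.12):
    for th in np.linspace(t0,t1,n+1)[1:]:
        xy,a=lamp(th); arm.move_l(P(xy,ZL),down(a),feed=feed)
    print('swing',t1,arm.current_ee_pos(),arm.current_force(),arm.current_t())
E
python3 - <<'E'
from h import *
cal=arm.get_calibration('top'); g=at(cal,265.5,196,.315)[:2]
d=g-PIV; th0=-135+YAW-np.degrees(np.arctan2(d[1],d[0])); print(PIV,g,np.linalg.norm(d),th0)
xy,a=lamp(th0)
p=np.array(arm.current_ee_pos()); arm.move_l([p[0],p[1],.42],feed=.3)
arm.move_to(P(xy,.42),down(a)); print(arm.current_joint_positions())
arm.move_l(P(xy,ZL),feed=.2)
arm.grip(.0); print(arm.current_width(),arm.current_force())
save('scene','s1.png')
swing(th0,th0+12,1)
save('top','t1.png')
E
```

```text
[0.68549083 0.21739026] [0.57131674 0.00564242] 0.24056780755619514 -10.26652709080156
[-5.31938498e+00  1.65913256e+01  6.43654382e+01  9.29242440e-03
  9.90539504e+01 -1.56999232e+02]
0.027651632354375972 [-1.31140709 -0.63562064  0.53261501]
swing 1.73347290919844 [0.53030224 0.03421945 0.27196387] [-0.93121128 -1.2899442  -2.17970141] 5.775
```

View pics/s1.png

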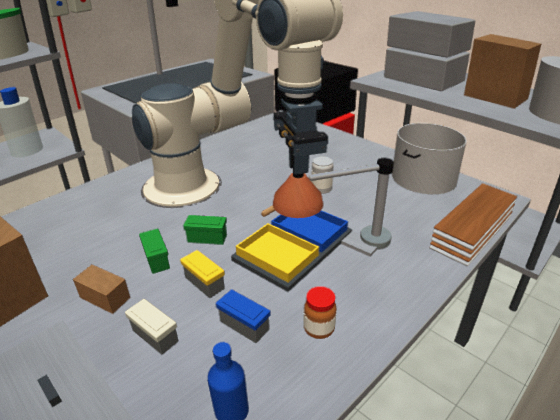

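The fingers hold the black grip at (297,165), width 27.7 mm, with low forces. I'll complete the swing, release, and hover over the blue tub.

```bash
python3 - <<'E'
from h import *
swing(1.733,75,8,.15)
p=np.array(arm.current_ee_pos())
arm.grip(.08); arm.move_l([p[0],p[1],.40],feed=.3)
print(p, arm.current_width())
arm.move_to([.655,-.261,.25],down(99.1)); print(arm.current_joint_positions(),arm.current_t())
save('top','t2.png')
cal=arm.get_calibration('wrist'); im=save('wrist','w2.png')
np.save('w2.npy',cal,allow_pickle=True)
hsv=cv2.cvtColor(im,cv2.COLOR_RGB2HSV); m=cv2.inRange(hsv,(105,120,60),(125,255,255))
for c in cv2.findContours(m,cv2.RETR_EXTERNAL,cv2.CHAIN_APPROX_NONE)[0]:
    if cv2.contourArea(c)<800: continue
    Q=np.array([at(cal,u,v,.065)[:2] for u,v in c[:,0]])*1000
    print(cv2.boundingRect(c),cv2.minAreaRect(Q.astype(np.float32)))
E
```

```text
swing 75 [0.46630552 0.31356229 0.27188804] [-6.71459029  2.06305807 -0.70702007] 9.0917
[0.46630552 0.31356229 0.27188804] 0.07976751400940911
[-2.65054016e+01  3.35440936e+01  6.14692606e+01  1.27924200e-02
  8.49647714e+01 -1.25647866e+02] 12.8083
(103, 242, 64, 53) ((769.046875, -406.89495849609375), (44.03895950317383, 68.12114715576172), 52.410736083984375)
(251, 132, 53, 106) ((654.0731201171875, -261.126708984375), (115.03234100341797, 55.167659759521484), 8.970449447631836)
(538, 120, 22, 82) ((583.9066162109375, 19.012027740478516), (88.07109069824219, 22.661653518676758), 22.39854621887207)
```

```bash
python3 -c "
import cv2,numpy as np
a=cv2.imread('pics/t2.png')[110:320,150:430];b=cv2.imread('pics/w2.png')
a=cv2.resize(a,(400,300));b=cv2.resize(b,(400,300));cv2.imwrite('pics/j2.png',np.hstack([a,b]))"
```

```text
(no output)
```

View pics/j2.png

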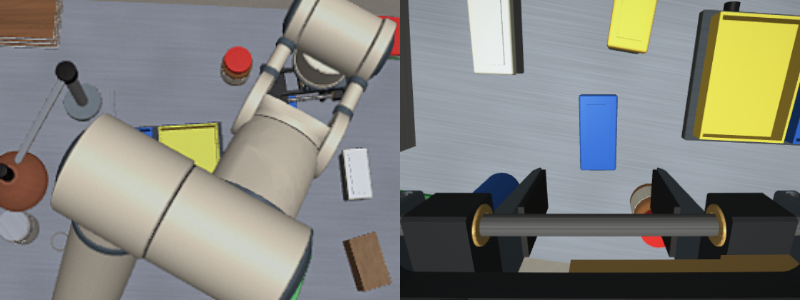

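The left image shows the lamp clear on the left. The right (wrist) image has the blue lid at (598,132), between the fingers. The wrist fix (654,-261, yaw 9.0°) agrees with the top view, so I'll do the blue tub now.

```bash
cat >> h.py <<'E'
def pick(xy,a):
    arm.move_l(P(xy,.10),down(a),feed=.25); arm.move_l(P(xy,.036),feed=.1)
    arm.grip(0); print('grip',arm.current_width(),arm.current_ee_pos(),arm.current_t())
    arm.move_l(P(xy,.20),feed=.2); print('held',arm.current_width(),arm.current_force())
def place(xy,a):
    arm.move_to(P(xy,.20),down(a)); arm.move_l(P(xy,.075),feed=.15)
    arm.sleep(.2); f0=arm.current_force()[2]; z=.0655
    arm.move_l(P(xy,z),feed=.06)
    while z>.057 and arm.current_force()[2]-f0<3:
        z-=.001; arm.move_l(P(xy,z),feed=.03)
    print('down',z,arm.current_force()[2]-f0,arm.current_width())
    arm.grip(.085); arm.sleep(.2); arm.move_l(P(xy,.22),feed=.25); print('t',arm.current_t())
E
python3 - <<'E'
from h import *
pick([.654,-.261],99.1)
place([.527,.104],90+YAW)
arm.move_to([.474,-.240,.22],down(91.1))
cal=arm.get_calibration('wrist'); im=save('wrist','w3.png'); save('scene','s3.png')
hsv=cv2.cvtColor(im,cv2.COLOR_RGB2HSV); m=cv2.inRange(hsv,(22,120,120),(34,255,255))
for c in cv2.findContours(m,cv2.RETR_EXTERNAL,cv2.CHAIN_APPROX_NONE)[0]:
    if cv2.contourArea(c)<800: continue
    Q=np.array([at(cal,u,v,.065)[:2] for u,v in c[:,0]])*1000
    print(cv2.boundingRect(c),cv2.minAreaRect(Q.astype(np.float32)))
E
```

```text
grip 0.056031685028584355 [ 0.65418498 -0.26113267  0.03639343] 14.9417
held 0.05601505408663472 [ 0.11453985 -0.76905064 -4.24643417]
down 0.0595 16.534608828458364 0.05626665919973159
t 21.9583
(392, 170, 134, 127) ((516.0658569335938, -55.32066345214844), (130.98678588867188, 129.9381103515625), 6.585198879241943)
(248, 134, 58, 115) ((473.1824645996094, -240.71841430664062), (55.140419006347656, 115.29855346679688), 89.84996795654297)
```

View pics/s3.png

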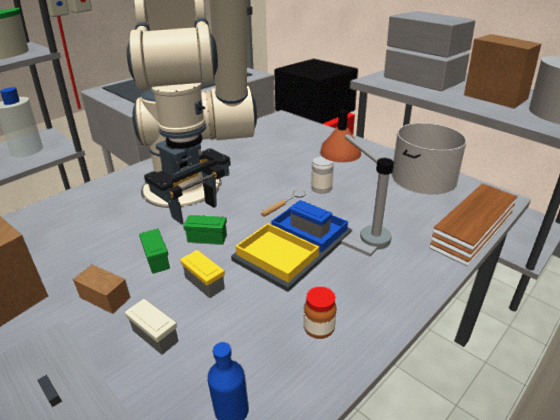

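The blue tub stands level in the blue tray at (311,219), and the lamp at (341,140) is clear. The yellow tub is confirmed at (473,-241), yaw about 0°. Next is the yellow tub.

```bash
python3 - <<'E'
from h import *
pick([.473,-.2407],90)
place([.544,-.045],90+YAW)
p=np.array(arm.current_ee_pos()); arm.move_l([p[0],p[1],.40],feed=.3)
xy,a=lamp(75); arm.move_to(P(xy,.40),down(a)); print(arm.current_joint_positions(),arm.current_t())
save('scene','s4.png'); save('top','t4.png')
E
python3 -c "
import cv2,numpy as np
a=cv2.imread('pics/t4.png')[110:320,150:430];b=cv2.imread('pics/s4.png')[110:320,150:430]
cv2.imwrite('pics/j4.png',np.hstack([cv2.resize(a,(400,300)),cv2.resize(b,(400,300))]))"
```

```text
grip 0.05574239985053744 [ 0.47309157 -0.24077437  0.0361977 ] 25.35
held 0.05591843878956429 [ 0.32736462 -0.21647    -3.00885468]
down 0.0595 11.40937691542615 0.055850824543448536
t 31.7667
[ 2.77881116e+01  1.59363578e+01  6.82368206e+01 -1.49010976e-02
  9.58719427e+01 -3.86047969e+01] 33.8917
```

View pics/j4.png

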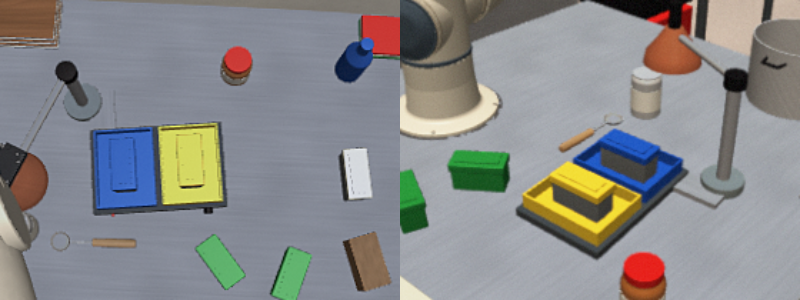

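Both tubs stand flat and centred in their own trays (left image: blue (124,163), yellow (190,158)). Now I'll bring the lamp back.

```bash
python3 - <<'E'
from h import *
xy,a=lamp(75); arm.move_l(P(xy,ZL),feed=.2); arm.grip(0); print(arm.current_width(),arm.current_force())
swing(75,0,8,.15); arm.sleep(.3)
arm.grip(.08); p=np.array(arm.current_ee_pos()); arm.move_l([p[0],p[1],.40],feed=.3)
arm.move_to([.25,-.40,.40],down(100)); print(arm.current_t(),arm.current_ee_pos())
save('scene','s5.png'); im=save('top','t5.png')
cal=arm.get_calibration('top')
print('expected grip px',proj(cal,P(C,.315)),'width',arm.current_width())
cv2.imwrite('pics/j5.png',np.hstack([cv2.resize(cv2.imread('pics/'+f)[110:320,150:430],(400,300)) for f in('t5.png','s5.png')]))
E
```

```text
0.027147001706482217 [ 0.09923644  0.26147301 -0.22680124]
swing 0 [0.53628752 0.02922313 0.27189225] [-5.35254326 -7.5133285   4.20151154] 38.9583
42.6167 [ 0.25058386 -0.39965369  0.39991486]
expected grip px [255.96601549 208.4731844 ] width 0.08015791562148485
```

View pics/j5.png

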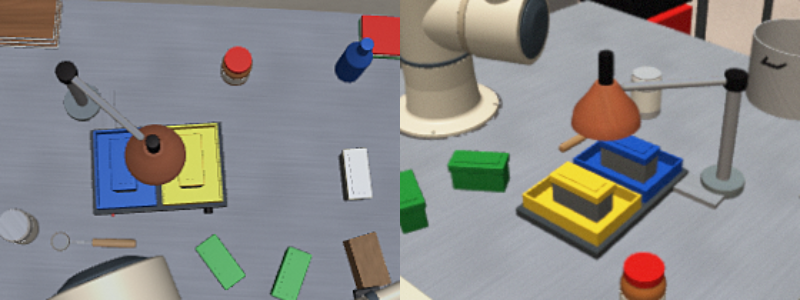

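The grip top is at crop (152,141), which is full-image pixel (256,209). I expected (256,208.5), so the lamp is centred. The robot is clear.

```bash
python3 -c "
from rig import arm
arm.sleep(.3);print(arm.current_force(),arm.current_t());arm.sign_off()"
```

```text
[ 0.21474736  0.17405125 -0.10262204] 43.0167
the job is handed in; nothing more can be done
```

The job is done and handed in at about 43 s. I swung the lamp left to about 75° (1.3 rad). I then set the blue-lidded and yellow-lidded tubs down in the trays of their own colour, and swung the lamp back over the plate.

- **Tubs:** both stand flat and centred in the last pictures. They touched down with a bump of about 16 N (blue) and 11 N (yellow). The touchdown heights matched what I expected for the tray floor.
- **Lamp:** its grip is within a pixel (about 3 mm) of the predicted spot over the plate centre.
- **Everything else:** the white tub and the bystanders look unmoved in the pictures; I did not measure them again. The arm is clear, with about 0.3 N on the tool.

No check failed or disagreed.

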